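# Raise the worktop power tower and hold it up

## Task

The pull-up power tower in the worktop is down. Press the release button on its head so that it pops up, then grip the head, turn it until its notch faces the mark on the collar, and draw the tower up past its first stop to the second one, so that both sockets stand clear. Finish while still gripping it and holding it fully up at the second stop, facing the mark (it slides back if let go, and I shall then tighten the locking ring), with the other things on the worktop left where they are.

Things in the scene. Friction and masses are not known exactly. Their poses are not given: they have to be found in the camera images.
- collar: Fixed steel collar round the power tower: flat round flange 124 mm across, 3 mm thick, with a knurled locking ring on it, 80 mm across, its top 8.5 mm above the worktop (z = 0); the ring does not turn here. Origin: on the tower's axis at worktop level; z up; +x points to the index mark, a black bar 17 x 9 mm on the flange just outside the ring.
- tower: Tower, 0.37 kg: round steel head 56 mm across, 30 mm tall, over a white D-shaped column (54 mm) with two sockets on its flat side. Origin: centre of the head's flat top; z up; +x points to the notch, a black groove 9 mm wide from button to rim and 12 mm down the side, above the sockets. Down, its top is 1 mm above the locking ring: nothing to grip; popped up, 29 mm of the head stands clear.
- button_top (a point): Centre of the top face of the release button: a round aluminium push button 22 mm across in the middle of the head, standing 6 mm proud of the head's top when free.
- release_button (a joint): How far the release button is pressed (m): 0 free, 0.005 fully in (1.5 N to start, 5 N fully in). The latch lets go from about 0.003 on. As the finger then goes slowly up, the tower follows it, and within 3 mm it is clear of the latch; the button springs back when left.
- tower_lift (a joint): Height of the tower above its down position (m): 0 down and latched; 0.028 popped up, resting on its spring; 0.077 resting on the first stop; 0.128 second stop (hard end). Above 0.028 it takes about 5 N to lift; between 0.065 and 0.077 a ball catch must be pulled over with about 15 N. The second stop has no catch: let go there, the tower slides down to the first stop or below.
- tower_turn (a joint): Turn of the tower about its upright axis (rad), anticlockwise seen from above: 0 when the notch faces the collar's mark. Free from -1.65 to 1.65 at any height, with light friction (0.05 N m); starts between 0.5 and 1.35.
- mug: White mug, 82 mm across, 92 mm tall, with a handle, 155 to 190 mm from the tower's axis. Origin: centre of its underside. Bystander.
- charger: White phone charger with three brass pins, 46 x 40 x 26 mm, 140 to 170 mm from the tower's axis. Origin: centre of its underside. Bystander.
- phone: Black phone lying flat, 148 x 72 x 8.5 mm, its long axis x, 145 to 165 mm from the tower's axis. Origin: centre of its underside. Bystander.
- spice_jar: Small glass jar with a dark lid, 44 mm across, 88 mm tall, 135 to 170 mm from the tower's axis. Origin: centre of its underside. Bystander.
- egg_timer: Round kitchen timer, 60 mm across, 48 mm tall. Origin: centre of its underside. Bystander.
- pepper_mill: Wooden pepper mill, 54 mm across, 153 mm tall. Origin: centre of its underside. Bystander.
- wooden_spoon: Wooden spoon 260 mm long, lying along its x axis. Origin near its middle. Bystander.

How it is judged:
By the outcome, as a careful person would: the job done as asked, in the order asked, and still so for the second after the job is handed in, while the arm keeps its last pose, push and grip.
It also fails if it takes over 53 s, if anything falls off the work surface, if the arm or the gripper's body presses on something with over 40 N, if the wrist force passes 120 N, or if a joint passes its speed limit or range.

## Robot

A 7-joint arm with a two-finger parallel gripper is mounted at the origin on the work surface. World frame = base frame: x ahead of the robot, y to its left, z up, the work surface at z = 0. Lengths are in m, angles in rad, forces in N, time in s.
With the tool pointing down it reaches from about 0.425 to 0.875 m from the base axis. Payload 4.7 kg.
Tool frame: the origin (TCP) lies at the very end of the fingers, on their centre line; the grasp point (between the pads) lies robot.tcp_to_grasp behind it (robot.tcp_to_grasp is the distance from the TCP to the grasp point, in m); z points along the fingers, y is the line along which they close (so a half turn about z gives the same grasp; the last joint's range is limited). The gripper opens to 85 mm and grips with 20 to 120 N. Pads are 22 mm wide; open, the fingers measure 114 mm over their backs; the gripper's body (76 mm by 85 mm) begins 54 mm behind the grasp point. The pads swing forward as they close: fully open they stand 13 mm farther back than shut.
Start: joints at [1.359, 0.321, -0.07, 1.45, 0.023, 1.371, -0.057], TCP at [0.146, -0.634, 0.231] pointing down, gripper open.
Joint ranges: [-2.86, 2.86], [-0.3, 2.09], [-1.38, 1.24], [0.06, 2.45], [-1.56, 4.7], [0.09, 2.05], [-2.69, 2.69]. Speed limits (rad/s): [2.57, 2.57, 3.14, 3.14, 3.14, 3.14, 3.14].

## Interface

Orientations are given as a 3x3 rotation matrix whose columns are the frame's x, y, z axes.
In Python, from station import robot, imaging, job gives the robot as it stands.
- The arm moves only by the tool move_arm, never from a script. Its arguments are lists of equal length, an entry for each row: "slide": the shift along the world's x, y, z in cm, a list of three; "twist": the turn about the world's z in rad; "grip": the opening in per cent of the stroke, from 0 (shut) to 100 (fully open). A call has 1 to 12 rows; each row is the pose to reach, as a shift and turn from the pose commanded when the call began; what a row does not reach only later rows make up. A row lasts 1/12 s, in which the tool goes at most 41.7 mm and 7.16 degrees, less where a joint would pass 70% of its speed; a pose out of reach is approached as far as the arm can. A call with a gripper value outside its range is refused whole. The fingers move at their own pace and stop on an object; "grip_force" is the grip in N (left out, the last holds). Time passes only in rows, so rows that repeat a pose let the fingers close. It gives the time, the measured TCP pose, the force, the opening and the grip force at its end, in the units of the state.
- robot.get_obs(): the state, without advancing time (a new reading comes with each control period).
- imaging.snapshot(name): name is "scene" or "top" or "wrist"; returns a dict with "pixels" (420x560x3 uint8, red, green, blue), "fx", "fy", "cx", "cy" (pixels), "k1" (the pictures are not rectified: a ray, as slopes to the right and down, at radius r is drawn at 1 + k1 r^2 times it, then the intrinsics apply), "xyz" and "attitude" of the camera in the world. Camera axes: x right, y down, z forward; pixel columns grow to the right and rows downward; lengths in m; the calibration is good to about 2 mm. A picture is of the moment at which its call begins. There is no depth.
- job.job_done(): hands the job in; it is judged then, once.
The state is a dict: "t": time; "joints": joint angles; "joint_vel": joint speeds; "effort": joint torques, N m; "tcp_pos": TCP position; "ee_rot": TCP orientation; "wrist_force": force on the tool from outside, world axes, zero at the start; "moment": the same for the moment, N m; "grip_width": finger opening in m; "finger_force": force on a finger pad.
Only numpy, scipy, OpenCV 4.12 (cv2) and the standard library are available. Lean on these libraries where they do the work, as an engineer would, in place of code of your own. Each camera call takes 0.05 s, during which the arm holds its last target. There are 200 camera calls.

## Working session

There is one attempt and no reset: what is moved stays moved. The work goes in short steps, Python scripts to look and compute and a tool call to move; the robot and the scene stay as the last step left them, time stands still between calls to the robot, and variables do not carry over. Pictures are saved under pics/ and viewed, at most 10 in all, crops included, and the job is handed in when it is done.

Besides the shell and the picture viewer there is one more tool, called after "Request:" by a JSON object that holds its "method" and its "body", one argument or row to a line. move_arm: Moves the arm, as the interface text tells. Its arguments: {"type":"object","properties":{"slide":{"type":"array"},"twist":{"type":"array"},"grip":{"type":"array"},"grip_force":{"type":"number"}},"required":["slide","twist","grip"]}

```bash
mkdir -p pics
cat > h.py <<'E'
import numpy as np, cv2
from station import robot, imaging, job
def snap(name,fn=None):
    s=imaging.snapshot(name)
    if fn: cv2.imwrite('pics/'+fn,cv2.cvtColor(s['pixels'],cv2.COLOR_RGB2BGR))
    return s
def ray(s,u,v):
    d=np.array([(u-s['cx'])/s['fx'],(v-s['cy'])/s['fy']]);p=d.copy()
    for _ in range(20): p=d/(1+s['k1']*(p@p))
    return np.array(s['xyz']),np.array(s['attitude'])@np.array([p[0],p[1],1])
def onplane(s,u,v,z):
    o,d=ray(s,u,v); return o+d*(z-o[2])/d[2]
def proj(s,P):
    c=np.array(s['attitude']).T@(np.array(P)-np.array(s['xyz']));p=c[:2]/c[2];p=p*(1+s['k1']*(p@p))
    return p[0]*s['fx']+s['cx'],p[1]*s['fy']+s['cy']
def tri(s1,a,s2,b):
    o1,d1=ray(s1,*a);o2,d2=ray(s2,*b);d1/=np.linalg.norm(d1);d2/=np.linalg.norm(d2)
    t=np.linalg.lstsq(np.c_[d1,-d2],o2-o1,rcond=None)[0];p=o1+t[0]*d1;q=o2+t[1]*d2
    return (p+q)/2,np.linalg.norm(p-q)
E
python3 - <<'E'
from h import *
a=snap('scene','s0.png');b=snap('top','t0.png')
for s in(a,b):print(s['xyz'],s['attitude'],s['fx'],s['k1'])
o=robot.get_obs();print(o,robot.tcp_to_grasp)
E
```

```text
[1.70599445 0.07156951 0.86142538] [[-0.05112084  0.57328716 -0.81775821]
 [ 0.9984193   0.01018662 -0.05527327]
 [-0.02335726 -0.8192912  -0.57290171]] 503.1029465714611 -0.1801160173048732
[ 0.34086969 -0.02381156  1.56174715] [[-0.02658104 -0.99080243  0.13268003]
 [-0.99961205  0.02744938  0.0047195 ]
 [-0.00831808 -0.1325031  -0.99114769]] 538.0705761645755 -0.1871539382601727
{'t': 0.1, 'joints': array([ 1.35911608,  0.32172672, -0.07007387,  1.4515625 ,  0.02261863,
        1.3707619 , -0.05693313]), 'joint_vel': array([-0.00114587, -0.00312705, -0.00039167, -0.0038917 ,  0.00121905,
        0.00120822,  0.00026327]), 'effort': array([ 9.90662716e-05, -4.94879186e+01, -3.83845009e-01, -3.15212667e+01,
        1.31089648e-02,  7.40210759e-03,  3.96381415e-05]), 'tcp_pos': array([ 0.14534911, -0.63305725,  0.23034239]), 'ee_rot': array([[ 9.74622311e-01,  2.23855123e-01, -4.84240135e-04],
       [ 2.23855618e-01, -9.74621004e-01,  1.60039611e-03],
       [-1.13693737e-04, -1.66818163e-03, -9.99998602e-01]]), 'wrist_force': array([-0.30989392,  0.09973923, -0.47525059]), 'moment': array([ 0.0405858 , -0.00659648, -0.04744402]), 'finger_force': 0.0, 'grip_width': 0.08517199580770066} 0.0187
```

View pics/s0.png

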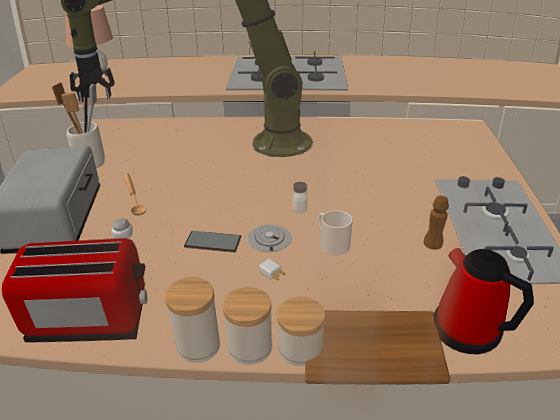

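View pics/t0.png

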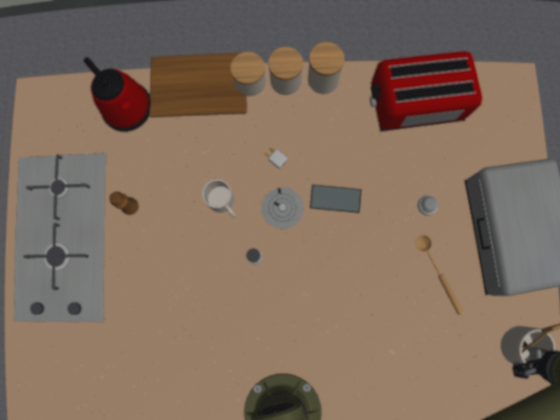

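The scene view shows the collar near (270,238) with the jar, mug, charger and phone around it. In the top view the collar is at about (282,208), with a dark notch near (277,204) and the mark near (281,191).

Run:
```python
from h import *
a=snap('scene');b=snap('top')
print(tri(a,(270,237),b,(282,207.5)), onplane(b,282,208,0.003))
for n,u,v,z in [('mug',217,195,.09),('jar',253,256,.088),('charger',278,158,.02),('phone',336,198,.008),('timer',428,205,.04),('mark',281,191,.003)]: print(n,onplane(b,u,v,z))
c=cv2.resize(b['pixels'][155:265,200:360],(800,550),interpolation=cv2.INTER_CUBIC)
cv2.imwrite('pics/c0.png',c[:,:,::-1])
```

```text
(array([ 0.5896321 , -0.01432498,  0.00537498]), np.float64(0.0007246778401301738)) [ 0.58855388 -0.01463333  0.003     ]
mug [0.61660476 0.1651684  0.09      ]
jar [0.44400697 0.0679509  0.088     ]
charger [ 0.73527775 -0.00687992  0.02      ]
phone [ 0.61310954 -0.17383815  0.008     ]
timer [ 0.58020826 -0.43825418  0.04      ]
mark [ 0.639343   -0.01302274  0.003     ]
```

View pics/c0.png

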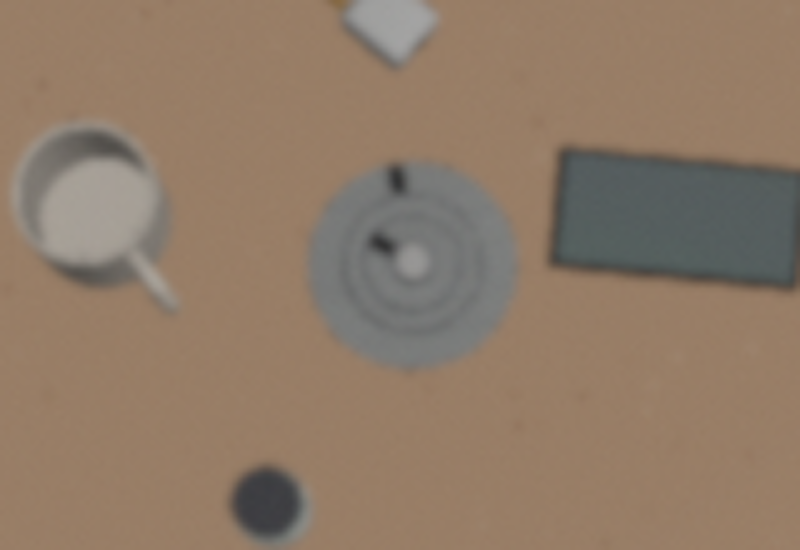

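Request:
{"method": "move_arm", "body": {
  "slide": [
    [0,0,4],
    [0,0,8],
    [2,3,8],
    [5,6,8],
    [8,10,8],
    [10,14,8],
    [12,18,8],
    [15,21,8],
    [17,24,8],
    [19,27,8],
    [21.5,30,8],
    [23.5,33,8]
  ],
  "twist": [0,0,0.1,0.2,0.3,0.4,0.5,0.6,0.7,0.8,0.8,0.8],
  "grip": [0,0,0,0,0,0,0,0,0,0,0,0],
  "grip_force": 40
}}

```text
t: 1.2
tcp_pos: [0.382, -0.301, 0.3114]
ee_rot: [[0.517, 0.856, 0.001], [0.856, -0.517, -0.0], [-0.0, 0.001, -1.0]]
wrist_force: [0.6, 0.0, 0.2]
grip_width: -0.0002
finger_force: 0.0
```

Request:
{"method": "move_arm", "body": {
  "slide": [
    [2,3,0],
    [4,6,0],
    [6,9,0],
    [8,12,-2],
    [10,15,-4],
    [12.5,18,-6],
    [14.5,21,-8],
    [16.5,24,-10],
    [18.5,26.5,-12],
    [19.5,28,-12],
    [20.7,28.9,-12],
    [20.7,28.9,-12]
  ],
  "twist": [0,0,0,0,0,0,0,0,0,0,0,0],
  "grip": [0,0,0,0,0,0,0,0,0,0,0,0]
}}

```text
t: 2.2
tcp_pos: [0.5886, -0.0109, 0.1906]
ee_rot: [[0.514, 0.858, -0.0], [0.858, -0.514, 0.003], [0.002, -0.001, -1.0]]
wrist_force: [0.2, 0.4, 0.8]
grip_width: 0.0002
finger_force: 0.0
```

Run:
```python
from h import *
w=snap('wrist','w0.png');print(w['xyz'],w['attitude'],robot.get_obs()['tcp_pos'],robot.get_obs()['joints'],robot.get_obs()['ee_rot'])
print(proj(w,(.589,-.0145,.009)))
```

```text
[0.62817043 0.05253682 0.33426924] [[ 0.85783941 -0.49160639 -0.14978217]
 [-0.51391642 -0.82128053 -0.24776644]
 [-0.00120961  0.28951933 -0.9571714 ]] [ 0.58779197 -0.01283657  0.19084802] [ 0.6006198   0.29152965 -0.73996453  1.64435776  0.20191817  1.28527324
 -0.71766135] [[ 5.15884081e-01  8.56658134e-01 -6.75455677e-04]
 [ 8.56658042e-01 -5.15882985e-01  1.32103928e-03]
 [ 7.83222955e-04 -1.26013767e-03 -9.99998899e-01]]
(np.float64(280.5784811718717), np.float64(192.5005212818732))
```

View pics/w0.png

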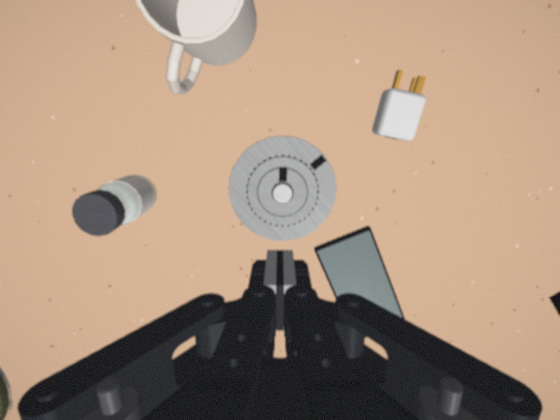

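The wrist view shows the button at (282,193), the notch at (283,174) and the mark at (319,161). The fingertips are at (280,255) and the flange spans columns 229–337.

Run:
```python
from h import *
w=snap('wrist');b=snap('top')
def fl(s,box):
    p=s['pixels'];m=((p.max(2).astype(int)-p.min(2))<28).astype(np.uint8)
    q=np.zeros_like(m);x0,y0,x1,y1=box;q[y0:y1,x0:x1]=m[y0:y1,x0:x1]
    c=max(cv2.findContours(q,0,1)[0],key=cv2.contourArea);h=cv2.convexHull(c)[:,0].astype(float)
    P=np.array([onplane(s,u,v,.003)[:2] for u,v in h])
    (x,y),r=cv2.minEnclosingCircle(P.astype(np.float32)); e=cv2.fitEllipse(P.astype(np.float32)); return (x,y,r),e[0],e[1]
print(fl(w,(222,130,345,247)),fl(b,(258,184,305,232)))
g=cv2.cvtColor(w['pixels'],cv2.COLOR_RGB2GRAY)
def cen(s,m,box):
    x0,y0,x1,y1=box;v,u=np.nonzero(m[y0:y1,x0:x1]);return u.mean()+x0,v.mean()+y0
mk=cen(w,g<60,(305,150,333,172));nt=cen(w,g<60,(272,164,294,182));bt=cen(w,g>195,(268,180,297,206))
print(mk,nt,bt)
M=onplane(w,*mk,.003);N=onplane(w,*nt,.0095);B=onplane(w,*bt,.0155);print(M,N,B,'tri button',tri(w,bt,b,(200+412/5-.3,155+262/5-.3)))
C=B;am=np.arctan2(*(M-C)[1::-1]);an=np.arctan2(*(N-C)[1::-1]);print(am,an,an-am, np.linalg.norm(M-C))
```

```text
((0.59083491563797, -0.014636851847171783, 0.06177453696727753), (0.5908344388008118, -0.014654367230832577), (0.12277795374393463, 0.12304572761058807)) ((0.5907806158065796, -0.014526485465466976, 0.09530257433652878), (0.6083558797836304, -0.021625258028507233), (0.14388048648834229, 0.23171024024486542))
(np.float64(317.4029850746269), np.float64(159.62686567164178)) (np.float64(282.3529411764706), np.float64(171.44117647058823)) (np.float64(281.9282700421941), np.float64(191.24472573839662))
[ 0.64183774 -0.00692525  0.003     ] [0.60204699 0.00280059 0.0095    ] [ 0.59080278 -0.01499736  0.0155    ] tri button (array([ 0.59009773, -0.01540549,  0.01173311]), np.float64(0.0009099845237242241))
0.1568687336929378 1.0073433569133043 0.8504746232203666 0.05315990973758941
```

Request:
{"method": "move_arm", "body": {
  "slide": [
    [0.3,-0.1,-2],
    [0.3,-0.1,-5],
    [0.3,-0.1,-8],
    [0.3,-0.1,-11],
    [0.3,-0.1,-13],
    [0.3,-0.1,-15],
    [0.3,-0.1,-16],
    [0.3,-0.1,-16.6],
    [0.3,-0.1,-16.6],
    [0.3,-0.1,-16.6],
    [0.3,-0.1,-16.6]
  ],
  "twist": [0,0,0,0,0,0,0,0,0,0,0],
  "grip": [0,0,0,0,0,0,0,0,0,0,0]
}}

```text
t: 3.27
tcp_pos: [0.5916, -0.0158, 0.0269]
ee_rot: [[0.519, 0.855, 0.003], [0.855, -0.519, -0.001], [0.001, 0.002, -1.0]]
wrist_force: [-0.2, 0.1, -0.1]
grip_width: -0.0004
finger_force: 0.0
```

Request:
{"method": "move_arm", "body": {
  "slide": [
    [0,0,-0.4],
    [0,0,-0.7],
    [0,0,-0.9],
    [0,0,-1.0],
    [0,0,-1.1],
    [0,0,-1.2],
    [0,0,-1.2],
    [0,0,-1.2]
  ],
  "twist": [0,0,0,0,0,0,0,0],
  "grip": [0,0,0,0,0,0,0,0]
}}

```text
t: 3.93
tcp_pos: [0.5906, -0.0156, 0.0139]
ee_rot: [[0.518, 0.855, -0.0], [0.855, -0.518, -0.001], [-0.0, 0.0, -1.0]]
wrist_force: [-2.9, -0.2, 7.5]
grip_width: 0.0001
finger_force: 3.5
```

Request:
{"method": "move_arm", "body": {
  "slide": [
    [0,0,-0.1],
    [0,0,-0.1],
    [0,0,-0.05],
    [0,0,0],
    [0,0,0.05],
    [0,0,0.1],
    [0,0,0.15],
    [0,0,0.2],
    [0,0,0.25],
    [0,0,0.3],
    [0,0,0.35],
    [0,0,0.4]
  ],
  "twist": [0,0,0,0,0,0,0,0,0,0,0,0],
  "grip": [0,0,0,0,0,0,0,0,0,0,0,0]
}}

```text
t: 4.93
tcp_pos: [0.5906, -0.0156, 0.0179]
ee_rot: [[0.518, 0.855, 0.0], [0.855, -0.518, -0.0], [-0.0, 0.0, -1.0]]
wrist_force: [-1.7, -0.2, 5.2]
grip_width: -0.0001
finger_force: 3.0
```

Request:
{"method": "move_arm", "body": {
  "slide": [
    [0,0,0.1],
    [0,0,0.2],
    [0,0,0.3],
    [0,0,0.4],
    [0,0,0.5],
    [0,0,0.6],
    [0,0,0.8],
    [0,0,1.0],
    [0,0,1.2],
    [0,0,1.4]
  ],
  "twist": [0,0,0,0,0,0,0,0,0,0],
  "grip": [0,0,0,0,0,0,0,0,0,0]
}}

```text
t: 5.77
tcp_pos: [0.5905, -0.0156, 0.0315]
ee_rot: [[0.518, 0.855, 0.0], [0.855, -0.518, -0.0], [-0.0, 0.0, -1.0]]
wrist_force: [-0.4, -0.1, 3.0]
grip_width: 0.0001
finger_force: 1.5
```

Request:
{"method": "move_arm", "body": {
  "slide": [
    [0,0,0.3],
    [0,0,0.6],
    [0,0,0.9],
    [0,0,1.2],
    [0,0,1.6],
    [0,0,2.5],
    [0,0,4],
    [0,0,6],
    [0,0,8],
    [0,0,8],
    [0,0,8]
  ],
  "twist": [0,0,0,0,0,0,0,0,0,0,0],
  "grip": [0,0,0,0,0,0,0,100,100,100,100]
}}

```text
t: 6.68
tcp_pos: [0.5915, -0.0153, 0.113]
ee_rot: [[0.518, 0.855, 0.003], [0.855, -0.518, -0.0], [0.001, 0.003, -1.0]]
wrist_force: [-0.6, 0.3, -0.4]
grip_width: 0.0483
finger_force: 0.0
```

Run:
```python
from h import *
w=snap('wrist','w1.png')
```

```text
(no output)
```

View pics/w1.png

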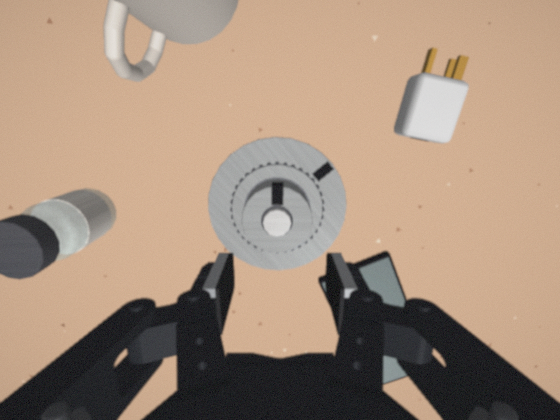

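The tower has popped up: the head stands above the ring, with the button at (277,222), the notch at (278,194) and the mark at (323,170).

Run:
```python
from h import *
w=snap('wrist');g=cv2.cvtColor(w['pixels'],cv2.COLOR_RGB2GRAY)
def cen(m,box):
    x0,y0,x1,y1=box;v,u=np.nonzero(m[y0:y1,x0:x1]);return u.mean()+x0,v.mean()+y0
bt=cen(g>190,(262,206,293,238));nt=cen(g<70,(268,181,288,206));mk=cen(g<70,(308,160,336,182));print(bt,nt,mk)
C=np.array([.5908,-.0148])
o,d=ray(w,*bt);t=((C-o[:2])@d[:2])/(d[:2]@d[:2]);print('button height where ray meets axis',o+t*d)
B=onplane(w,*bt,.0435);N=onplane(w,*nt,.0375);M=onplane(w,*mk,.003);print(B,N,M)
print(np.arctan2(*(N[:2]-B[:2])[::-1]),np.arctan2(*(M[:2]-C)[::-1]))
r=robot.get_obs();print(np.arctan2(r['ee_rot'][1,0],r['ee_rot'][0,0]),r['tcp_pos'],r['grip_width'])
```

```text
(np.float64(277.74857142857144), np.float64(222.9390476190476)) (np.float64(278.2995594713656), np.float64(191.8942731277533)) (np.float64(323.7241379310345), np.float64(170.49655172413793))
button height where ray meets axis [ 0.59083643 -0.01482281  0.04488561]
[ 0.59057648 -0.01523793  0.0435    ] [0.60273289 0.0040137  0.0375    ] [ 0.64148728 -0.00707054  0.003     ]
1.007573543076791 0.15132732376897937
1.025817914882323 [ 0.58994995 -0.01560575  0.11086843] 0.06258976341554003
```

Request:
{"method": "move_arm", "body": {
  "slide": [
    [0,0.05,0],
    [0,0.05,0],
    [0,0.05,-2],
    [0,0.05,-4],
    [0,0.05,-6],
    [0,0.05,-7.5],
    [0,0.05,-8.5],
    [0,0.05,-9.3],
    [0,0.05,-9.8],
    [0,0.05,-10],
    [0,0.05,-10],
    [0,0.05,-10]
  ],
  "twist": [0,0,0,0,0,0,0,0,0,0,0,0],
  "grip": [100,100,100,100,100,100,100,100,100,100,100,100]
}}

```text
t: 7.78
tcp_pos: [0.5911, -0.015, 0.012]
ee_rot: [[0.518, 0.855, 0.001], [0.855, -0.518, -0.0], [0.0, 0.001, -1.0]]
wrist_force: [1.0, 0.6, 0.7]
grip_width: 0.0855
finger_force: 0.0
```

Request:
{"method": "move_arm", "body": {
  "slide": [
    [0,0,0],
    [0,0,0],
    [0,0,0],
    [0,0,0],
    [0,0,0],
    [0,0,0],
    [0,0,0],
    [0,0,0],
    [0,0,0],
    [0,0,0],
    [0,0,0],
    [0,0,0]
  ],
  "twist": [0,0,0,0,0,0,0,0,0,0,0,0],
  "grip": [60,60,55,55,50,50,45,40,40,40,40,40],
  "grip_force": 80
}}

```text
t: 8.78
tcp_pos: [0.5898, -0.0143, 0.0112]
ee_rot: [[0.518, 0.855, -0.001], [0.855, -0.518, 0.0], [-0.0, -0.001, -1.0]]
wrist_force: [-5.2, 3.5, 2.4]
grip_width: 0.0542
finger_force: 83.5
```

Request:
{"method": "move_arm", "body": {
  "slide": [
    [0,0,0],
    [0,0,0],
    [0,0,0],
    [0,0,0],
    [0,0,0],
    [0,0,0],
    [0,0,0],
    [0,0,0],
    [0,0,0],
    [0,0,0],
    [0,0,0],
    [0,0,0]
  ],
  "twist": [-0.08,-0.16,-0.24,-0.32,-0.4,-0.48,-0.56,-0.64,-0.72,-0.8,-0.855,-0.855],
  "grip": [40,40,40,40,40,40,40,40,40,40,40,40]
}}

```text
t: 9.78
tcp_pos: [0.59, -0.0146, 0.0111]
ee_rot: [[0.986, 0.169, -0.001], [0.169, -0.986, 0.0], [-0.001, -0.0, -1.0]]
wrist_force: [-4.3, 2.2, 2.0]
grip_width: 0.054
finger_force: 83.6
```

Run:
```python
from h import *
w=snap('wrist','w2.png');o=robot.get_obs();print(o['tcp_pos'],o['wrist_force'],o['moment'],np.arctan2(o['ee_rot'][1,0],o['ee_rot'][0,0]),o['joints'])
```

```text
[ 0.58994795 -0.01468087  0.01109005] [-4.41767173  1.3220116   1.73038031] [ 0.59723654  0.84994822 -0.1012792 ] 0.17213589979519284 [ 0.39657503  0.44909972 -0.50093628  1.80589713  0.25838344  0.95298731
 -1.6124633 ]
```

View pics/w2.png

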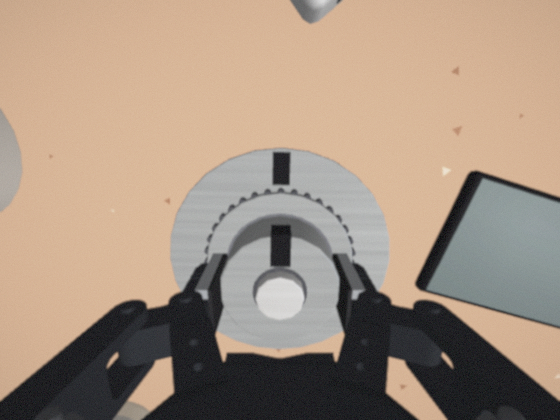

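The head turned with the grip: mark (282,168), notch (281,245) and button (279,298) are in line. Next I lift.

Request:
{"method": "move_arm", "body": {
  "slide": [
    [0,0,0.4],
    [0,0,1.0],
    [0,0,1.6],
    [0,0,2.2],
    [0,0,2.8],
    [0,0,3.3],
    [0,0,3.7],
    [0,0,4.1],
    [0,0,4.5],
    [0,0,4.9],
    [0,0,5.3],
    [0,0,5.6]
  ],
  "twist": [0,0,0,0,0,0,0,0,0,0,0,0],
  "grip": [40,40,40,40,40,40,40,40,40,40,40,40]
}}

```text
t: 10.83
tcp_pos: [0.59, -0.0147, 0.0682]
ee_rot: [[0.985, 0.17, -0.001], [0.17, -0.985, 0.0], [-0.001, -0.0, -1.0]]
wrist_force: [-3.9, 2.9, -5.5]
grip_width: 0.0538
finger_force: 91.2
```

Request:
{"method": "move_arm", "body": {
  "slide": [
    [0,0,0.5],
    [0,0,1.0],
    [0,0,1.5],
    [0,0,2.0],
    [0,0,2.5],
    [0,0,3.0],
    [0,0,3.4],
    [0,0,3.8],
    [0,0,4.1],
    [0,0,4.3],
    [0,0,4.3],
    [0,0,4.3]
  ],
  "twist": [0,0,0,0,0,0,0,0,0,0,0,0],
  "grip": [40,40,40,40,40,40,40,40,40,40,40,40]
}}

```text
t: 11.83
tcp_pos: [0.59, -0.0147, 0.1116]
ee_rot: [[0.985, 0.17, -0.001], [0.17, -0.985, -0.0], [-0.001, -0.0, -1.0]]
wrist_force: [-4.6, 3.8, -3.9]
grip_width: 0.0537
finger_force: 91.4
```

Request:
{"method": "move_arm", "body": {
  "slide": [
    [0,0,0.05],
    [0,0,0.1],
    [0,0,0.1],
    [0,0,0.1]
  ],
  "twist": [0,0,0,0],
  "grip": [40,40,40,40]
}}

```text
t: 12.17
tcp_pos: [0.59, -0.0147, 0.1123]
ee_rot: [[0.985, 0.17, -0.001], [0.17, -0.985, -0.0], [-0.001, -0.0, -1.0]]
wrist_force: [-4.7, 4.1, -4.2]
grip_width: 0.0534
finger_force: 91.3
```

Run:
```python
from h import *
w=snap('wrist','w3.png');s=snap('scene');print(robot.get_obs()['wrist_force'],robot.get_obs()['tcp_pos'])
c=cv2.resize(s['pixels'][90:290,170:370],(600,600),interpolation=cv2.INTER_CUBIC)
cv2.imwrite('pics/s3.png',c[:,:,::-1])
```

```text
[-4.51416447  4.05513511 -3.65485671] [ 0.5899549  -0.01473091  0.1122981 ]
```

View pics/s3.png

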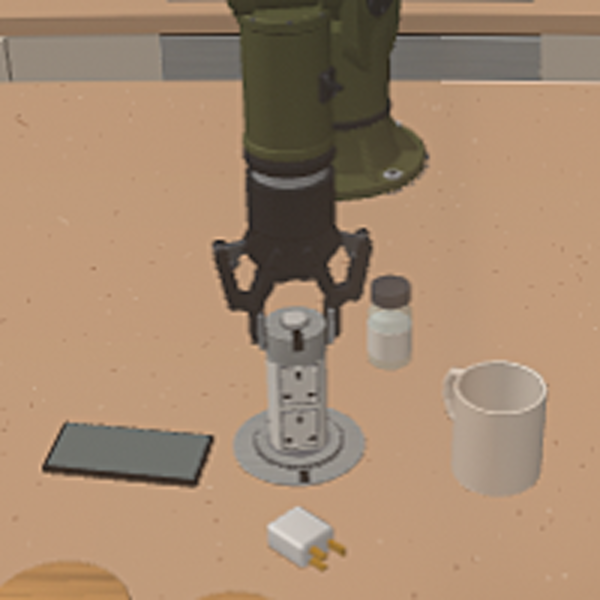

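View pics/w3.png

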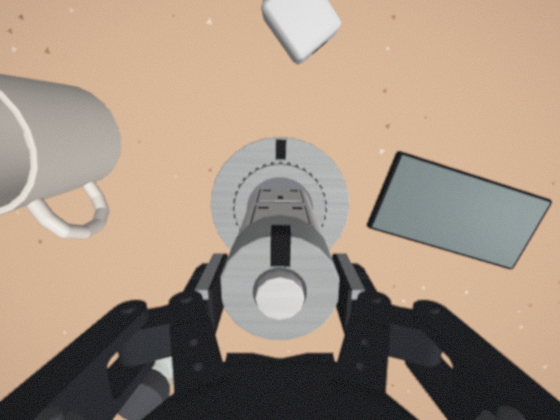

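Both sockets stand clear. In the wrist view the mark (281,149), notch (281,245) and button (280,297) line up, and the grip has not slipped. I still need to feel the hard stop.

Request:
{"method": "move_arm", "body": {
  "slide": [
    [0,0,0.05],
    [0,0,0.1],
    [0,0,0.15],
    [0,0,0.15],
    [0,0,0.15]
  ],
  "twist": [0,0,0,0,0],
  "grip": [40,40,40,40,40]
}}

```text
t: 12.68
tcp_pos: [0.5899, -0.0147, 0.1134]
ee_rot: [[0.985, 0.17, -0.001], [0.17, -0.985, 0.0], [-0.001, -0.0, -1.0]]
wrist_force: [-4.6, 3.1, -6.0]
grip_width: 0.0531
finger_force: 91.1
```

Request:
{"method": "move_arm", "body": {
  "slide": [
    [0,0,0.05],
    [0,0,0.1],
    [0,0,0.15],
    [0,0,0.15],
    [0,0,0.15]
  ],
  "twist": [0,0,0,0,0],
  "grip": [40,40,40,40,40]
}}

```text
t: 13.1
tcp_pos: [0.5899, -0.0147, 0.1135]
ee_rot: [[0.985, 0.17, -0.001], [0.17, -0.985, 0.0], [-0.001, -0.001, -1.0]]
wrist_force: [-1.7, 5.5, -15.0]
grip_width: 0.0533
finger_force: 90.2
```

Request:
{"method": "move_arm", "body": {
  "slide": [
    [0,0,0],
    [0,0,0],
    [0,0,0],
    [0,0,0],
    [0,0,0],
    [0,0,0]
  ],
  "twist": [0,0,0,0,0,0],
  "grip": [40,40,40,40,40,40]
}}

```text
t: 13.6
tcp_pos: [0.5899, -0.0147, 0.1135]
ee_rot: [[0.985, 0.17, -0.002], [0.17, -0.985, 0.0], [-0.001, -0.001, -1.0]]
wrist_force: [-1.6, 5.9, -15.1]
grip_width: 0.0533
finger_force: 90.2
```

Run:
```python
from h import *
w=snap('wrist');g=cv2.cvtColor(w['pixels'],cv2.COLOR_RGB2GRAY)
def cen(m,box):
    x0,y0,x1,y1=box;v,u=np.nonzero(m[y0:y1,x0:x1]);return u.mean()+x0,v.mean()+y0
bt=cen(g>190,(250,270,310,325));nt=cen(g<70,(265,230,297,262));mk=cen(g<70,(268,136,294,162));print(bt,nt,mk)
C=np.array([.5908,-.0148]);B=onplane(w,*bt,.1435);N=onplane(w,*nt,.1375);M=onplane(w,*mk,.003);print(B,N,M)
print(np.arctan2(*(N[:2]-B[:2])[::-1]),np.arctan2(*(M[:2]-C)[::-1]))
```

```text
(np.float64(279.74424720578565), np.float64(298.22616699539776)) (np.float64(280.06677524429966), np.float64(245.2785016286645)) (np.float64(280.5), np.float64(148.5))
[ 0.59035641 -0.01520478  0.1435    ] [ 0.61284112 -0.01144256  0.1375    ] [ 0.64182054 -0.00683883  0.003     ]
0.165787791250993 0.15479026174446656
```

Facing error is about 0.01 rad, and the tower is steady against the hard stop, so I'm handing in.

```bash
python3 -c "
from station import job;print(job.job_done())"
```

```text
the job is handed in; nothing more can be done
None
```

The tower popped up, was turned to within about 0.01 rad of the mark, and is gripped and held against the second stop with both sockets clear; the job was handed in at about 14 s, and nothing else on the worktop was touched.

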